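Shut the cash box and dock it over the lip of its counter dock

TASK

Closing up: shut the lid of the open cash box, then slide the box along the counter, left end first, up the ramp of its grey counter dock and over the lip, and push it firmly home against the sprung buffer so that its right end drops down behind the lip and the box stays locked in, lying flat. Push it, do not lift it, ease it in with a moderate force instead of ramming it, and leave the bell, the milk jug and the tamper where they stand.

Things in the scene. Friction and masses are not known exactly. Their poses are not given: they have to be found in the camera images.
- cash_box: The open dark green steel cash box, 0.65 to 0.9 kg, right of the dock. Origin: centre of its underside; x from the lock side (-x) to the hinge side, y along it to the end that goes in first, z up. Base 150 (x) x 200 (y) mm; the lid's skirt, 50 to 82 mm up, stands out 3 mm. A wire handle on the lid (along y, 96 mm long) reaches 111 mm. Too wide to grip. (A shut one far at the back stays.)
- cash_box_lid (a joint): Angle of the lid, rad: 0 shut, up to 1.83 open. The hinge runs along the box's y at box x = +78, z = 60 mm. It starts open, near upright (1.25 to 1.5), held by its own slight friction; drawn forward to below about 0.9 it falls shut softly by itself. When open, its top face with the handle looks to the box's +x.
- lid_edge (a point): Middle of the lid's free edge, 157 mm from the hinge axis; the highest part of the open lid, about 210 mm above the counter.
- box_tail (a point): Middle of the bottom edge of the box's trailing (right-hand) end wall: box y = -100, z = 0 mm. That wall is flat, 150 mm wide and free up to 50 mm, where the lid's skirt stands out 3 mm: the place to push.
- box_lead (a point): Middle of the bottom edge of the box's leading (left-hand) end wall: box y = +100, z = 0 mm.
- cash_dock: Grey dock with a bright steel ramp, fixed. Origin: on the counter, below the centre of the docked box; x = the way the box goes in (its y along the dock's x), z up. The bay floor is 4 mm above the counter. Two side cheeks, 36 mm high and 155 mm apart, run from the lip to x = +111 mm; before the lip they flare to 188 mm apart over 50 mm. Over 28 N on the box is ramming.
- dock_toe (a point): Middle of the ramp's lower edge, flush with the counter, at dock x = -156 mm. The ramp rises 12 mm to the lip over 50 mm. Once its middle is past the lip the box rocks over: its lead sinks to the bay floor and its tail rises up to about 20 mm, then comes down to 12 mm. Let the pushing fingers rise with the tail, or their friction pins it to the ramp and it wedges.
- dock_lip (a point): Middle of the lip's crest, 12 mm above the counter and 8 mm above the bay floor; the crest is 6 mm wide, and its steep inner face at dock x = -100.5 mm holds the docked box's tail. Friction at the fingers can keep the tail hanging above it: then draw or press the tail down while the buffer is held back, or the buffer pushes it back onto the lip.
- dock_buffer: Sprung rubber buffer at the far end of the bay. Origin: middle of its face, 27 mm up, at dock x = +97.5 mm when free. It yields 4.5 mm, then stops dead: 4 N at first touch, 11 N where the docked box rests, 17 N at the end. The tail clears the lip only in the last 1.5 mm or so of that stroke. Friction of the box adds 3 to 8 N, also on the ramp.
- service_bell: Cream counter bell on a black foot, 69 mm across, 59 mm high, beyond the far end of the dock; origin under its centre. Leave it.
- milk_jug: White milk jug, 69 x 97 x 96 mm, beyond the far end of the dock; origin under its centre. Leave it.
- tamper: Coffee tamper standing on its steel foot, wooden grip up, 58 mm across, 84 mm high, left of the espresso machine; origin under its centre. Leave it.

How it is judged:
On the way, in this order (a step that is already met when the one before it is completed fails the run):
1. the lid is shut (value of joint cash_box_lid below 0.06 rad), for 0.3 s.
2. the leading end of the box has come over the lip into the bay, between the cheeks (x of box_lead in the frame of cash_dock above -0.06 m and y of box_lead in the frame of cash_dock between -0.008 and 0.008 m and z of box_lead in the frame of cash_dock below 0.03 m), for 0.1 s.
At the end, for the whole second after the job is handed in: The lid is shut (below 0.06 rad); both ends of the box are down on the bay floor (end edges less than 7.5 mm above the counter), the tail behind the lip (tail edge -103.5 to -94 mm along the dock's x), within 8 mm of the dock's middle, and the box is at rest (value of joint cash_box_lid below 0.06 rad and z of each of box_tail, box_lead in the frame of cash_dock below 0.0075 m and x of box_tail in the frame of cash_dock between -0.1035 and -0.094 m and y of box_tail in the frame of cash_dock between -0.008 and 0.008 m and linear speed of cash_box below 0.01 m/s); the robot touches nothing.
It fails at once if the robot presses on the cash box with more than 28 N (contact force between any of the fingers, the arm and cash_box above 28 N).
It fails at once if the cash box is lifted: its underside centre more than 30 mm above the counter, or tipped more than 0.25 rad (height (world z) of cash_box above 0.03 m or angle between cash_box's own z axis and vertical above 0.25 rad).
It fails at once if the bell, the milk jug or the tamper is moved by more than 15 mm (distance of any of service_bell, milk_jug, tamper from where it was at the start of the episode above 0.015 m).
It also fails if it takes over 72 s, if anything falls off the work surface, if the arm or the gripper's body presses on something with over 40 N, if the wrist force passes 120 N, or if a joint passes its speed limit or range.

ROBOT

A 6-joint arm with a two-finger parallel gripper is mounted at the origin on a cart in front of the work surface, level with it; the furniture and walls round the work are solid. World frame = base frame: x ahead of the robot, y to its left, z up, the work surface at z = 0. Lengths are in m, angles in rad, forces in N, time in s.
With the tool pointing down it reaches from about 0.35 to 0.775 m from the base axis. Payload 7.3 kg.
Tool frame: the origin (TCP) lies at the centre of the arm's flange, where the gripper is bolted on; the fingertips stand 178 mm ahead of it and the grasp point (between the pads) lies 159 mm ahead of it (tip_extent is the distance from the TCP to the fingertips, in m); z points along the fingers, y is the line along which they close (so a half turn about z gives the same grasp; the last joint's range is limited). The gripper opens to 92 mm and grips with 3 to 60 N. Pads are 19 mm wide; open, the fingers measure 130 mm over their backs; the gripper's body (75 mm by 190 mm) begins 47 mm behind the grasp point.
Start: joints at [1.157, 0.342, 1.524, -0, 1.275, -0.146], TCP at [0.139, 0.506, 0.405] pointing down, gripper open.
Joint ranges: [-2.53, 2.53], [-0.77, 2.02], [0.04, 2.7], [-1, 4.14], [0.28, 2.66], [-3.11, 3.11]. Speed limits (rad/s): [2.57, 2.57, 3.14, 3.14, 3.14, 3.14].

INTERFACE

Orientations are given as [roll, pitch, yaw] about the fixed x, y, z axes, in that order (R = Rz(yaw) Ry(pitch) Rx(roll)).
In Python, from cell import * gives the robot as it stands.
- The arm moves only by the tool arm_command, never from a script. Its arguments are lists of equal length, an entry for each row: "xyz": the shift along the world's x, y, z in mm, a list of three; "spin": the turn about the world's z in degrees. In form: {"xyz": [[tx, ty, tz], ...], "spin": [spin, ...]}. A call has 1 to 20 rows; each row shifts and turns the commanded pose from where the row before left it; what a row does not reach is not made up. A row lasts 1/10 s, in which the tool goes at most 50 mm and 8.59 degrees, less where a joint would pass 70% of its speed; a pose out of reach is approached as far as the arm can. A call with a gripper value outside its range is refused whole. "jaw" is the opening, from -1 (shut) to 1 (fully open), set as the call begins (left out, the last holds). The fingers move at their own pace and stop on an object; "squeeze" is the grip in N (left out, the last holds). Time passes only in rows, so rows that do not move let the fingers close. It gives the time, the measured TCP pose, the force, the opening and the grip force at its end, in the units of the state.
- observe(): the state, without advancing time (a new reading comes with each control period).
- read_camera(name): name is "side" or "top"; returns a dict with "img" (400x640x3 uint8, red, green, blue), "depth" (400x640 float32, m along the optical axis (not along the pixel's ray), 0 where there is no reading), "fx", "fy", "cx", "cy" (pixels), "world_from_camera" (4x4, takes a point from camera to world coordinates). Camera axes: x right, y up, looking along -z (the intrinsics and any distortion apply to the point x, -y, -z); pixel columns grow to the right and rows downward; lengths in m; the calibration is good to about 2 mm. A picture is of the moment at which its call begins.
- hand_in(): hands the job in; it is judged then, once.
The state is a dict: "time": time; "qpos": joint angles; "qvel": joint speeds; "joint_efforts": joint torques, N m; "tool_pos": TCP position; "tool_rot": TCP orientation; "contact_force": force on the tool from outside, world axes, zero at the start; "torque": the same for the moment, N m; "opening": finger opening in m; "grip_force": force on a finger pad.
Only numpy, scipy, OpenCV 4.12 (cv2) and the standard library are available. Lean on these libraries where they do the work, as an engineer would, in place of code of your own. Each camera call takes 0.05 s, during which the arm holds its last target. There are 200 camera calls.

## Working session

There is one attempt and no reset: what is moved stays moved. The work goes in short steps, Python scripts to look and compute and a tool call to move; the robot and the scene stay as the last step left them, time stands still between calls to the robot, and variables do not carry over. Pictures are saved under pics/ and viewed, at most 10 in all, crops included, and the job is handed in when it is done.

Besides the shell and the picture viewer there is one more tool, called after "Emit:" as name([rows], argument=value, ...), one row to a line, values as JSON. arm_command: Moves the arm, as the interface text tells. Its arguments: {"type":"object","properties":{"xyz":{"type":"array","items":{"type":"array","items":{"type":"number"}}},"spin":{"type":"array","items":{"type":"number"}},"jaw":{"type":"number"},"squeeze":{"type":"number"}},"required":["xyz","spin"]}

```bash
ls; mkdir -p pics; cat > h.py <<'E'
from cell import *
import numpy as np, cv2
def shot(n,f):
    c=read_camera(n); cv2.imwrite('pics/'+f+'.png',c['img'][:,:,::-1]); np.savez('pics/'+f+'.npz',**c); return c
def P(c,u,v):
    d=np.median([x for x in c['depth'][v-1:v+2,u-1:u+2].ravel() if x>0])
    p=np.array([(u-c['cx'])/c['fx']*d,-(v-c['cy'])/c['fy']*d,-d,1]); return (c['world_from_camera']@p)[:3]
E
python3 - <<'E'
from h import *
for n in('side','top'):
    c=shot(n,n+'0'); print(n,c['fx'],c['cx'],c['cy'],[k for k in c],c['world_from_camera'].round(3).tolist())
s=observe();print(s)
E
```

```text
pics
side 449.6902569392118 314.47552139478086 203.59868125399078 ['img', 'depth', 'fx', 'fy', 'cx', 'cy', 'world_from_camera'] [[0.955, 0.149, -0.257, 0.24], [-0.297, 0.479, -0.826, -1.022], [0.0, 0.865, 0.502, 0.672], [0.0, 0.0, 0.0, 1.0]]
top 467.7914683686131 320.4238909304626 201.59518269136598 ['img', 'depth', 'fx', 'fy', 'cx', 'cy', 'world_from_camera'] [[-0.421, 0.857, -0.297, 0.169], [-0.907, -0.4, 0.131, 0.108], [-0.007, 0.324, 0.946, 1.264], [0.0, 0.0, 0.0, 1.0]]
{'time': 0.1, 'qpos': array([ 1.15700072e+00,  3.42661286e-01,  1.52486844e+00, -1.03530060e-05,
        1.27543911e+00, -1.46005499e-01]), 'qvel': array([-0.00014167, -0.00237162, -0.00247295, -0.0002025 ,  0.00141927,
       -0.00142292]), 'joint_efforts': array([ 1.97992624e-03, -4.32007241e+01, -2.44697696e+01,  7.17865932e-02,
        5.26142854e-02, -7.31180671e-05]), 'tool_pos': array([0.13885399, 0.50619208, 0.40412855]), 'tool_rot': array([-3.14022967e+00, -1.90422909e-04,  2.87380543e+00]), 'contact_force': array([-0.19674018, -1.24371197,  0.17190216]), 'torque': array([-0.04818896, -0.00439715,  0.0823937 ]), 'grip_force': 0.0, 'opening': 0.09214713528501013}
```

View pics/side0.png

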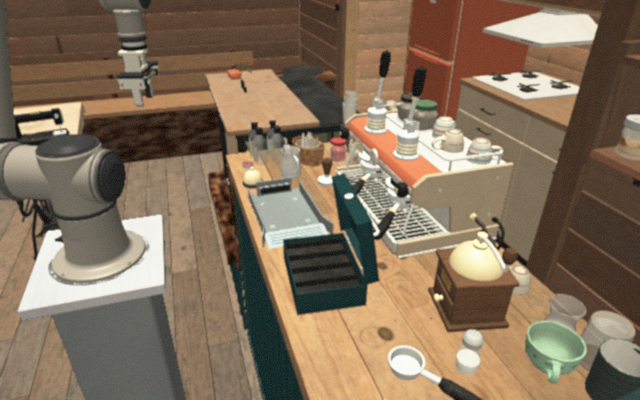

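View pics/top0.png

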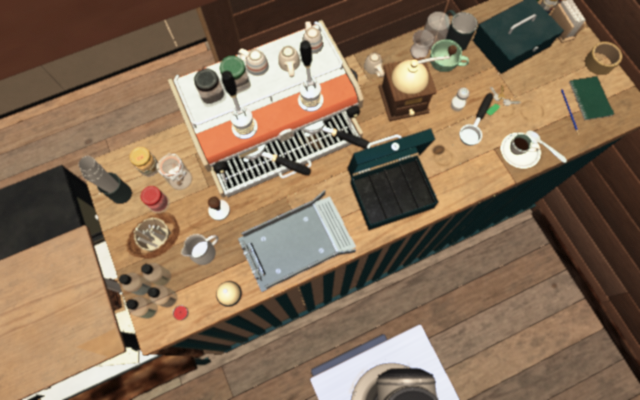

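The side view shows the open box at about (325,270), the dock at (290,215) and its ramp at (290,235). The top view shows the box at (393,180), the dock at (297,243) with its ramp at (335,225), the bell at (228,293), the jug at (200,250) and the tamper at (217,207).

```bash
python3 - <<'E'
import cv2
a=cv2.imread('pics/top0.png')[120:295,230:450]; cv2.imwrite('pics/tc.png',cv2.resize(a,None,fx=3.4,fy=3.4,interpolation=cv2.INTER_CUBIC))
a=cv2.imread('pics/side0.png')[165:315,230:430]; cv2.imwrite('pics/sc.png',cv2.resize(a,None,fx=4,fy=4,interpolation=cv2.INTER_CUBIC))
E
```

```text
(no output)
```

View pics/tc.png

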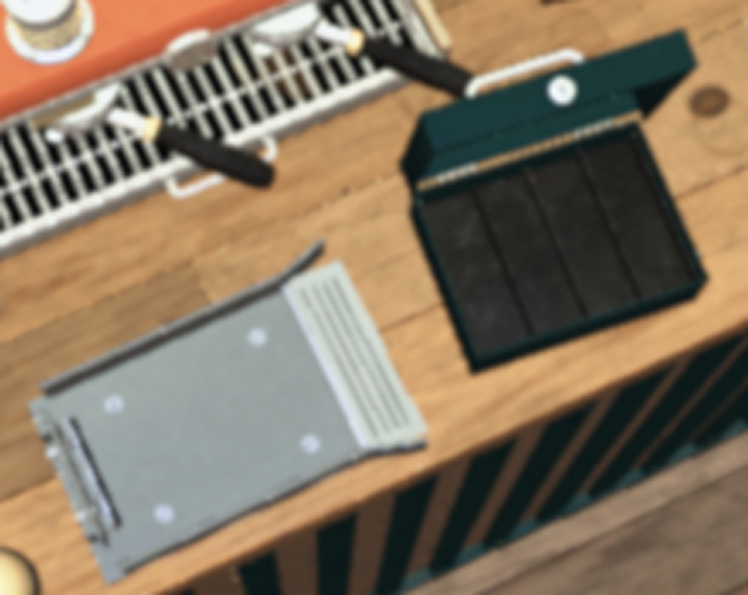

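View pics/sc.png

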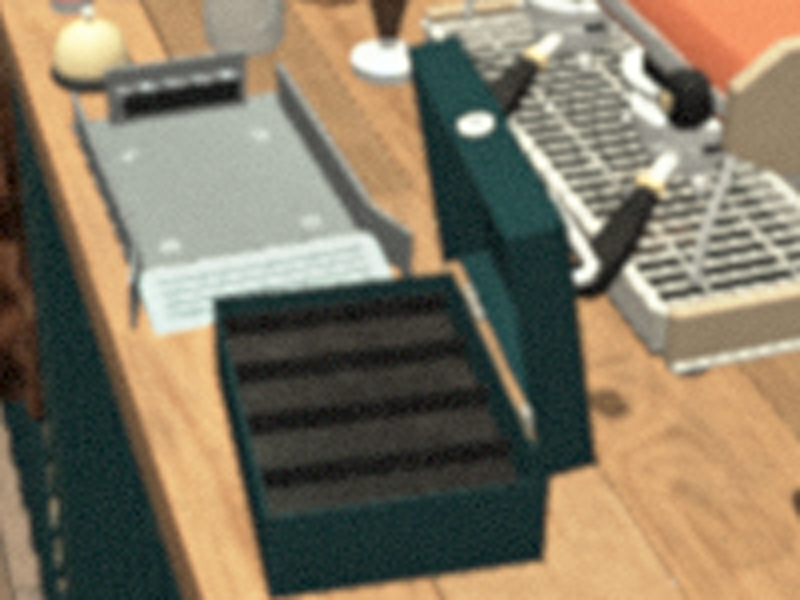

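The crops show (crop pixels) in the top view: the dock's bolts at (257,337), (113,404), (310,443) and (164,513), the toe from (340,263) to (423,440), and the box rim at (415,205), (640,125), (705,278) and (475,360). In the side view, the box's tail foot runs from (275,595) to (543,558), and the lid's screw is at (476,124).

```bash
cat >> h.py <<'E'
def ray(c,u,v,z):
    d=c['world_from_camera'][:3,:3]@np.array([(u-c['cx'])/c['fx'],-(v-c['cy'])/c['fy'],-1]); o=c['world_from_camera'][:3,3]
    return o+d*(z-o[2])/d[2]
E
python3 - <<'E'
from h import *
np.set_printoptions(precision=4,suppress=True)
t=np.load('pics/top0.npz');s=np.load('pics/side0.npz')
T=lambda a,b:(230+a/3.4-.35,120+b/3.4-.35); S=lambda a,b:(230+a/4-.4,165+b/4-.4)
def show(n,c,M,L):
    for a,b,z in L:
        u,v=M(a,b); print(n,(a,b),z,ray(c,u,v,z),P(c,int(round(u)),int(round(v))))
show('T',t,T,[(257,337,.004),(113,404,.004),(310,443,.004),(164,513,.004),(340,263,0),(423,440,0),(285,290,.012),(365,450,.012),(45,390,.036),(115,575,.036),(415,205,.05),(640,125,.05),(705,278,.05),(475,360,.05),(562,90,.2),(428,115,.2),(688,32,.2),(705,295,0),(478,370,0)])
show('S',s,S,[(260,134,.004),(130,155,.004),(310,222,.004),(170,246,.004),(275,595,0),(543,558,0),(476,124,.2),(160,332,0),(395,280,0),(455,42,.2),(560,225,.2),(268,520,.05),(218,300,.05),(590,462,.05),(90,88,0),(385,75,0)])
# depth-based fits
for n,c in(('T',t),('S',s)):
    H,W=c['depth'].shape; v,u=np.mgrid[:H,:W]; d=c['depth']
    p=np.stack([(u-c['cx'])/c['fx']*d,-(v-c['cy'])/c['fy']*d,-d,np.ones_like(d)],-1)@c['world_from_camera'].T
    np.save('pics/pc'+n+'.npy',p[...,:3])
    m=(d>0)&(p[...,0]>.35)&(p[...,0]<.8)&(p[...,1]>-.3)&(p[...,1]<.2)&(p[...,2]>.17)&(p[...,2]<.24)
    g=c['img'].astype(int); m&=(g.sum(-1)<260)
    q=p[m][:,:3]; print(n,len(q),q.min(0),q.max(0))
E
```

```text
T (257, 337) 0.004 [ 0.5368 -0.006   0.004 ] [ 0.5371 -0.0053  0.0017]
T (113, 404) 0.004 [0.5345 0.124  0.004 ] [0.5356 0.1232 0.004 ]
T (310, 443) 0.004 [ 0.4371 -0.008   0.004 ] [ 0.4368 -0.0084  0.0037]
T (164, 513) 0.004 [0.4346 0.1215 0.004 ] [0.4332 0.1217 0.0044]
T (340, 263) 0 [ 0.5677 -0.0966  0.    ] [ 0.5681 -0.0979 -0.0026]
T (423, 440) 0 [ 0.4015 -0.0926  0.    ] [ 0.3954 -0.0871  0.0341]
T (285, 290) 0.012 [ 0.5617 -0.0431  0.012 ] [ 0.5626 -0.042   0.0106]
T (365, 450) 0.012 [ 0.4115 -0.0449  0.012 ] [ 0.4066 -0.0417  0.0378]
T (45, 390) 0.036 [0.5588 0.1684 0.036 ] [0.5613 0.168  0.0304]
T (115, 575) 0.036 [0.3997 0.1742 0.036 ] [0.4056 0.1773 0.0041]
T (415, 205) 0.05 [ 0.5715 -0.1657  0.05  ] [ 0.5722 -0.1671  0.0465]
T (640, 125) 0.05 [ 0.5565 -0.367   0.05  ] [ 0.5553 -0.3652  0.0567]
T (705, 278) 0.05 [ 0.416  -0.3493  0.05  ] [ 0.4156 -0.3473  0.0569]
T (475, 360) 0.05 [ 0.433  -0.1506  0.05  ] [ 0.4357 -0.1525  0.034 ]
T (562, 90) 0.2 [ 0.5577 -0.2699  0.2   ] [ 0.5515 -0.2639  0.2177]
T (428, 115) 0.2 [ 0.5814 -0.1717  0.2   ] [ 0.5751 -0.1685  0.2181]
T (688
[... 680 characters left out ...]
32) 0 [ 0.4082 -0.0954  0.    ] [ 0.4084 -0.0994  0.0014]
S (395, 280) 0 [ 0.5702 -0.0839  0.    ] [ 0.5415 -0.1628  0.0555]
S (455, 42) 0.2 [ 0.5857 -0.138   0.2   ] [ 0.5726 -0.1691  0.217 ]
S (560, 225) 0.2 [ 0.5646 -0.3417  0.2   ] [ 0.5538 -0.3662  0.2164]
S (268, 520) 0.05 [ 0.4132 -0.3414  0.05  ] [ 0.4127 -0.3466  0.0535]
S (218, 300) 0.05 [ 0.4363 -0.1424  0.05  ] [ 0.4338 -0.1521  0.0557]
S (590, 462) 0.05 [ 0.5891 -0.3482  0.05  ] [ 0.5777 -0.3698  0.0703]
S (90, 88) 0 [0.426  0.2461 0.    ] [0.4241 0.2361 0.0039]
S (385, 75) 0 [0.6574 0.1977 0.    ] [0.6525 0.182  0.0098]
T 918 [ 0.5349 -0.2998  0.1702] [0.713  0.1731 0.2219]
S 679 [ 0.5341 -0.2997  0.1701] [0.7096 0.1593 0.2197]
```

```bash
python3 - <<'E'
import numpy as np
p=np.concatenate([np.load(f'pics/pc{n}.npy').reshape(-1,3) for n in 'TS'])
p=p[np.isfinite(p).all(1)&(p[:,2]<.5)]
for lab,lo in(('x',0),):
    ys=np.arange(-.48,.02,.04); xs=np.arange(.5,.86,.03)
    print('x\\y',(ys+.02).round(2))
    for x in xs:
        print(round(x+.015,3),[int(1000*max([0,*p[(abs(p[:,0]-x-.015)<.015)&(abs(p[:,1]-y-.02)<.02)][:,2]])) for y in ys])
E
```

```text
x\y [-0.46 -0.42 -0.38 -0.34 -0.3  -0.26 -0.22 -0.18 -0.14 -0.1  -0.06 -0.02
  0.02]
0.515 [9, 8, 214, 215, 49, 50, 51, 59, 61, 8, 18, 11, 10]
0.545 [8, 7, 220, 222, 220, 221, 219, 219, 213, 11, 18, 11, 11]
0.575 [7, 6, 196, 219, 220, 222, 221, 221, 178, 39, 42, 44, 42]
0.605 [7, 3, 4, 3, 153, 152, 152, 144, 8, 7, 7, 5, 7]
0.635 [7, 7, 5, 3, 3, 102, 104, 6, 7, 6, 105, 103, 6]
0.665 [8, 6, 8, 7, 8, 92, 185, 108, 62, 62, 107, 108, 62]
0.695 [132, 135, 123, 7, 6, 212, 206, 194, 193, 194, 209, 212, 193]
0.725 [161, 162, 144, 9, 6, 231, 222, 222, 288, 286, 225, 223, 287]
0.755 [196, 197, 152, 6, 5, 233, 226, 226, 438, 434, 226, 227, 434]
0.785 [162, 171, 150, 8, 7, 238, 259, 259, 437, 431, 259, 259, 275]
0.815 [126, 144, 123, 7, 2, 254, 259, 229, 229, 242, 250, 229, 230]
0.845 [2, 28, 116, 9, 0, 256, 259, 228, 264, 263, 230, 297, 300]
```

Emit:
arm_command([
  [20,-30,6],
  [22,-34,6],
  [22,-34,6],
  [22,-34,6],
  [22,-34,6],
  [22,-34,6],
  [22,-34,6],
  [22,-34,6],
  [22,-34,6],
  [22,-34,6],
  [20,-34,0],
  [20,-36,0],
  [10,-40,0],
  [10,-40,0],
  [10,-40,0],
  [10,-40,0],
  [0,-40,0],
  [0,-40,0],
  [0,-40,0],
  [0,-40,0],
], spin=[0,1,1,1,1,1,1,1,1,1,0,0,0,0,0,0,0,0,0,0], jaw=-1, squeeze=10)

```text
time: 2.1
tool_pos: [0.4366, -0.2214, 0.4644]
tool_rot: [3.141, -0.001, 3.031]
contact_force: [-0.4, 0.9, 0.4]
opening: 0.0003
grip_force: 0.0
```

Emit:
arm_command([
  [0,-40,0],
  [10,-40,0],
  [30,-35,0],
  [35,0,0],
  [35,0,0],
  [35,0,0],
  [34,0,0],
  [0,0,-20],
  [0,0,-30],
  [0,0,-30],
  [0,0,-24],
  [0,0,0],
  [0,0,0],
], spin=[0,0,0,0,0,0,0,0,0,0,0,0,0])

```text
time: 3.4
tool_pos: [0.616, -0.3348, 0.3608]
tool_rot: [3.141, -0.001, 3.031]
contact_force: [0.2, 0.0, 0.3]
opening: 0.0005
grip_force: 0.0
```

Emit:
arm_command([
  [-10,-8,0],
  [-10,0,0],
  [-8,0,0],
  [-8,0,0],
  [-8,0,-2],
  [-8,0,-2],
  [-8,0,-2],
  [-8,0,-2],
  [-8,0,-2],
  [-8,0,-2],
  [-8,0,-2],
  [-8,0,-2],
  [-8,0,-2],
  [-8,0,0],
  [-8,0,0],
  [-4,0,0],
  [0,0,0],
  [0,0,0],
  [0,0,0],
], spin=[0,0,0,0,0,0,0,0,0,0,0,0,0,0,0,0,0,0,0])

```text
time: 5.3
tool_pos: [0.4881, -0.3427, 0.3428]
tool_rot: [-3.142, 0.0, 3.031]
contact_force: [0.2, -0.3, -0.2]
opening: 0.0006
grip_force: 0.0
```

```bash
python3 - <<'E'
from h import *
c=shot('side','s1'); cv2.imwrite('pics/s1c.png',cv2.resize(c['img'][60:320,200:460,::-1],None,fx=2.3,fy=2.3))
E
```

```text
(no output)
```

View pics/s1c.png

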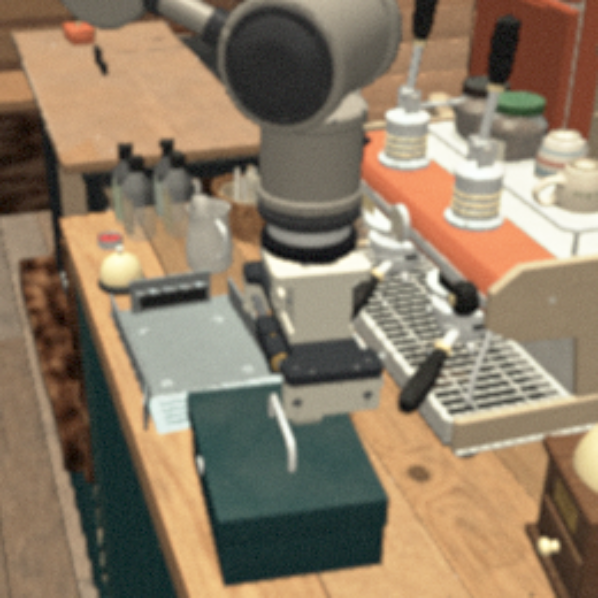

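The lid looks shut: its top spans crop (190,390) to (385,490), with the handle lying at (285,430). I'll go behind the tail and turn the gripper.

Emit:
arm_command([
  [0,-10,6],
  [0,-15,0],
  [0,-15,0],
  [0,-15,0],
  [0,-15,0],
  [0,-15,0],
  [0,0,0],
  [0,0,0],
  [0,0,0],
  [0,0,0],
  [0,0,0],
  [0,0,0],
], spin=[-7.5,-7.5,-7.5,-7.5,-7.5,-7.5,-7.5,-7.5,-7.5,-7.5,-7.5,-7], jaw=1)

```text
time: 6.55
tool_pos: [0.4882, -0.4276, 0.3486]
tool_rot: [3.142, -0.0, 1.464]
contact_force: [-0.3, -0.5, 0.9]
opening: 0.0897
grip_force: 0.0
```

```bash
cat >> h.py <<'E'
def cloud(c):
    d=c['depth']; H,W=d.shape; v,u=np.mgrid[:H,:W]
    p=np.stack([(u-c['cx'])/c['fx']*d,-(v-c['cy'])/c['fy']*d,-d,np.ones_like(d)],-1)@c['world_from_camera'].T
    return p[...,:3],d>0
def box(c,ylo=-.5,yhi=.3,zl=.07,zh=.12):
    p,ok=cloud(c); g=c['img'].astype(int)
    m=ok&(p[...,2]>zl)&(p[...,2]<zh)&(p[...,0]>.36)&(p[...,0]<.62)&(p[...,1]>ylo)&(p[...,1]<yhi)&(g[...,0]<60)&(g[...,1]>g[...,0]+8)
    q=p[m]; (cx,cy),(w,h),a=cv2.minAreaRect(q[:,:2].astype(np.float32))
    pl=np.linalg.lstsq(np.c_[q[:,:2],np.ones(len(q))],q[:,2],rcond=None)[0]
    return dict(n=len(q),c=(cx,cy),wh=(w,h),a=a,z=np.median(q[:,2]),slope=pl[:2])
E
python3 - <<'E'
from h import *
for n in('top','side'):
    c=shot(n,n+'2'); print(n,box(c))
t=np.load('pics/top0.npz'); print('cup',P(t,465,137),P(t,470,133))
print(observe()['tool_pos'])
E
```

```text
top {'n': 37, 'c': (0.5674339532852173, -0.1672268807888031), 'wh': (0.013774530962109566, 0.025533828884363174), 'a': 63.282196044921875, 'z': np.float64(0.08171535376851646), 'slope': array([-0.03827188, -0.03233485])}
side {'n': 849, 'c': (0.49155527353286743, -0.26215675473213196), 'wh': (0.2006560117006302, 0.15155772864818573), 'a': 84.2458267211914, 'z': np.float64(0.0808986276250292), 'slope': array([0.01230668, 0.03916308])}
cup [ 0.56391346 -0.53695394  0.01481906] [ 0.56863321 -0.55643803  0.01603104]
[ 0.48812037 -0.42766311  0.34856908]
```

Emit:
arm_command([
  [-8,0,-20],
  [0,0,-40],
  [0,0,-40],
  [0,0,-30],
  [0,10,-12],
  [0,10,0],
  [0,10,0],
  [0,5,0],
  [0,4,0],
  [0,3,0],
  [0,3,0],
  [0,3,0],
  [0,3,0],
  [0,3,0],
], spin=[0,0,0,0,0,0,0,0,0,0,0,0,0,0])

```text
time: 8.05
tool_pos: [0.4799, -0.3736, 0.2067]
tool_rot: [3.141, 0.0, 1.469]
contact_force: [0.0, -0.8, -0.6]
opening: 0.0919
grip_force: 0.0
```

Emit:
arm_command([
  [0,4,0],
  [0,4,0],
  [0,4,0],
  [0,4,0],
  [0,4,0],
  [0,4,0],
], spin=[0,0,0,0.3,0.6,0.6])

```text
time: 8.65
tool_pos: [0.48, -0.3495, 0.2068]
tool_rot: [3.141, 0.0, 1.496]
contact_force: [1.0, -3.0, -1.9]
opening: 0.092
grip_force: 1.4
```

```bash
python3 - <<'E'
from h import *
for n in('top','side'):
    c=shot(n,n+'3'); print(n,box(c))
print(observe()['contact_force'])
E
```

```text
top {'n': 0, 'c': (0.0, 0.0), 'wh': (0.0, 0.0), 'a': 0.0, 'z': np.float64(nan), 'slope': array([0., 0.])}
side {'n': 211, 'c': (0.4914442300796509, -0.2510843276977539), 'wh': (0.1485738754272461, 0.24693411588668823), 'a': 5.05298376083374, 'z': np.float64(0.08181839817195935), 'slope': array([-0.03072271, -0.01802981])}
[-0.9822541   0.66332971 -0.90091715]
  return _methods._mean(a, axis=axis, dtype=dtype,
  ret = ret.dtype.type(ret / rcount)
```

Emit:
arm_command([
  [0,4,0],
  [0,4,0],
  [0,4,0],
  [0,4,0],
  [0,4,0],
  [0,4,0],
  [0,4,0],
  [0,4,0],
  [0,0,0],
], spin=[0.6,0.6,0.6,0.6,0.6,0.6,0.7,0.7,0])

```text
time: 9.65
tool_pos: [0.4799, -0.3169, 0.2067]
tool_rot: [-3.141, -0.001, 1.584]
contact_force: [0.8, -0.7, -0.3]
opening: 0.0917
grip_force: 0.4
```

```bash
python3 - <<'E'
from h import *
ims=[]
for n,(r,q) in(('top',(120,230)),('side',(130,210))):
    c=shot(n,n+'4'); ims.append(cv2.resize(c['img'][r:r+200,q:q+200,::-1],None,fx=2,fy=2,interpolation=cv2.INTER_CUBIC))
    p,ok=cloud(c); g=c['img'].astype(int); m=ok&(p[...,2]>.074)&(p[...,2]<.09)&(g[...,0]<60)&(g[...,1]>g[...,0]+8)&(p[...,0]>.36)&(p[...,0]<.62)
    q=p[m]
    if len(q): print(n,len(q),q.min(0),q.max(0))
    if n=='side' : print(box(c,-.33,.2,.074,.09))
cv2.imwrite('pics/p4.png',np.hstack(ims))
print(observe()['contact_force'])
E
```

```text
side 183 [ 0.402894   -0.3012217   0.07413432] [ 0.55282527 -0.10778668  0.08502853]
{'n': 183, 'c': (0.4739121198654175, -0.1947067230939865), 'wh': (0.12830550968647003, 0.21016697585582733), 'a': 27.065797805786133, 'z': np.float64(0.08150960254464823), 'slope': array([ 0.0057578 , -0.00276212])}
[-0.3803184   0.18340894 -0.0595622 ]
```

View pics/p4.png

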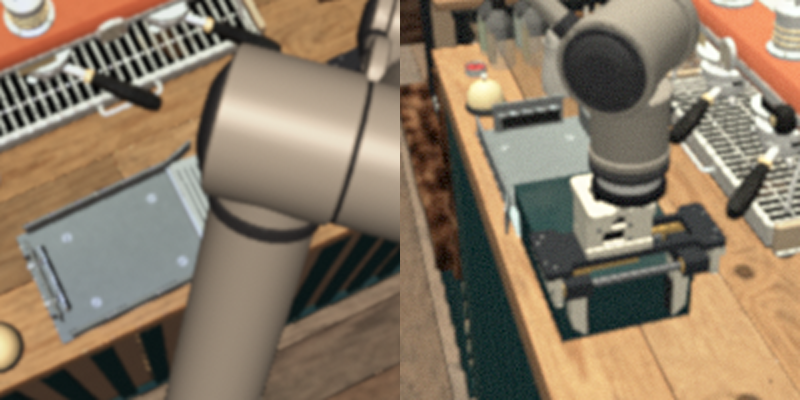

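The picture shows both fingers flat against the tail wall. The wall's foot runs from (563,340) to (690,318), the lead lock corner of the lid is at (517,187), and the box lead is just at the ramp.

```bash
python3 - <<'E'
from h import *
c=np.load('pics/side4.npz')
for a,b,z in((563,340,0),(690,318,0),(517,187,.082),(516,190,.082)): print(ray(c,210+(a-400)/2-.25,130+b/2-.25,z).round(4))
p,ok=cloud(c);g=c['img'].astype(int); m=ok&(p[...,2]>.074)&(p[...,2]<.09)&(g[...,0]<60)&(g[...,1]>g[...,0]+8)&(p[...,0]>.36)&(p[...,0]<.62)
q=p[m]
# lock-side edge: min x per y bin
for y in np.arange(-.3,-.1,.02):
    k=q[(q[:,1]>=y)&(q[:,1]<y+.02)]
    if len(k): print(round(y+.01,3),k[:,0].min().round(4),k[:,0].max().round(4),len(k))
for x in np.arange(.4,.56,.02):
    k=q[(q[:,0]>=x)&(q[:,0]<x+.02)]
    if len(k): print('x',round(x+.01,3),k[:,1].min().round(4),k[:,1].max().round(4))
E
```

```text
[ 0.4117 -0.2992  0.    ]
[ 0.557  -0.3066  0.    ]
[ 0.4061 -0.1085  0.082 ]
[ 0.4036 -0.1148  0.082 ]
-0.29 0.4723 0.5298 7
-0.21 0.4059 0.5528 21
-0.19 0.4033 0.4505 71
-0.17 0.4036 0.4518 37
-0.15 0.4033 0.436 7
-0.13 0.403 0.4151 10
-0.11 0.4029 0.4646 28
x 0.41 -0.2043 -0.1078
x 0.43 -0.2158 -0.109
x 0.45 -0.3012 -0.1124
x 0.47 -0.3002 -0.1133
x 0.49 -0.298 -0.298
x 0.51 -0.2866 -0.2828
x 0.53 -0.2841 -0.2841
x 0.55 -0.2082 -0.2082
```

Emit:
arm_command([
  [0,3,0],
  [0.6,4,0],
  [0.6,4,0],
  [0.6,4,0],
  [0.6,4,0],
  [0.6,4,0],
  [0.6,4,0],
  [0.6,4,0],
  [0.6,4,0],
  [0.6,4,0],
], spin=[0,0,0,0,0,0,0,0,0,0])

```text
time: 10.75
tool_pos: [0.4853, -0.2784, 0.2067]
tool_rot: [-3.142, -0.0, 1.582]
contact_force: [-0.6, -5.5, -1.7]
opening: 0.0919
grip_force: 2.4
```

```bash
cat >> h.py <<'E'
def edges(f):
    c=shot('side',f)
    p,ok=cloud(c);g=c['img'].astype(int); m=ok&(p[...,2]>.072)&(p[...,2]<.105)&(g[...,0]<60)&(g[...,1]>g[...,0]+8)&(p[...,0]>.36)&(p[...,0]<.62)
    q=p[m]
    for y in np.arange(-.24,.2,.02):
        k=q[(q[:,1]>=y)&(q[:,1]<y+.02)]
        if len(k)>3: print(round(y+.01,3),k[:,0].min().round(4),k[:,0].max().round(4),np.median(k[:,2]).round(4),len(k))
    print('lead y',[(round(x+.01,2),q[(q[:,0]>=x)&(q[:,0]<x+.02)][:,1].max().round(4)) for x in np.arange(.4,.56,.02) if ((q[:,0]>=x)&(q[:,0]<x+.02)).any()])
    s=observe(); print(s['tool_pos'].round(4),s['contact_force'].round(1),round(s['time'],2))
E
python3 -c "
from h import *
edges('s5')"
```

```text
-0.17 0.4109 0.5572 0.0864 35
-0.15 0.4095 0.4456 0.0866 66
-0.13 0.4093 0.4545 0.0867 43
-0.11 0.4092 0.4636 0.0848 13
-0.09 0.4086 0.4658 0.0866 13
-0.07 0.4092 0.4708 0.0893 23
lead y [(np.float64(0.41), np.float64(-0.0678)), (np.float64(0.43), np.float64(-0.0708)), (np.float64(0.45), np.float64(-0.0711)), (np.float64(0.47), np.float64(-0.0706)), (np.float64(0.49), np.float64(-0.254)), (np.float64(0.51), np.float64(-0.246)), (np.float64(0.53), np.float64(-0.2428)), (np.float64(0.55), np.float64(-0.1745))]
[ 0.4854 -0.2778  0.2066] [ 0.1 -3.6 -2. ] 10.8
```

Emit:
arm_command([
  [0,4,0],
  [0,5,0],
  [-0.1,5,0],
  [0,5,0],
  [-0.1,5,0],
  [0,5,0],
  [-0.1,5,0.5],
  [0,5,0.5],
  [-0.1,5,0.5],
  [-0.1,5,0.5],
], spin=[0,0,0,0,0,0,0,0,0,0])

```text
time: 11.8
tool_pos: [0.4848, -0.2293, 0.2088]
tool_rot: [3.141, 0.0, 1.582]
contact_force: [0.1, -3.9, -1.4]
opening: 0.0919
grip_force: 1.9
```

```bash
python3 -c "
from h import *
edges('s6')"
```

```text
-0.23 0.4501 0.4928 0.0769 6
-0.21 0.4504 0.5273 0.0738 46
-0.19 0.516 0.5357 0.0847 7
-0.13 0.4375 0.55 0.09 4
-0.11 0.4091 0.4481 0.0902 53
-0.09 0.4088 0.4503 0.0909 54
-0.07 0.4084 0.458 0.0909 23
-0.05 0.4084 0.4607 0.0841 15
-0.03 0.4082 0.4675 0.0946 33
lead y [(np.float64(0.41), np.float64(-0.0219)), (np.float64(0.43), np.float64(-0.0226)), (np.float64(0.45), np.float64(-0.0705)), (np.float64(0.47), np.float64(-0.021)), (np.float64(0.49), np.float64(-0.2043)), (np.float64(0.51), np.float64(-0.1929)), (np.float64(0.53), np.float64(-0.1901)), (np.float64(0.55), np.float64(-0.1206))]
[ 0.4847 -0.2286  0.2089] [ 0.2 -0.5 -2.6] 11.85
```

Emit:
arm_command([
  [0,5,0.5],
  [-0.1,5,0.5],
  [0,5,0.5],
  [-0.1,5,0.5],
  [0,5,0.5],
  [-0.1,5,1],
  [-0.1,5,1],
  [0,5,1],
  [-0.1,5,1],
  [-0.1,5,1],
  [0,5,1],
  [-0.1,5,1],
  [-0.1,4,1],
], spin=[0,0,0,0,0,0,0,0,0,0,0,0,0])

```text
time: 13.15
tool_pos: [0.4842, -0.1655, 0.2198]
tool_rot: [3.14, 0.001, 1.582]
contact_force: [-0.8, -6.5, 4.1]
opening: 0.0919
grip_force: 2.8
```

```bash
python3 -c "
from h import *
edges('s7')"
```

```text
-0.15 0.4164 0.56 0.0805 217
-0.13 0.4988 0.5366 0.0943 4
-0.11 0.5145 0.54 0.0933 8
-0.03 0.4083 0.4419 0.0937 30
-0.01 0.4081 0.4454 0.0931 22
0.01 0.4081 0.4596 0.0876 14
0.03 0.408 0.4684 0.094 23
0.05 0.4136 0.4696 0.0933 14
lead y [(np.float64(0.41), np.float64(0.0452)), (np.float64(0.43), np.float64(0.0502)), (np.float64(0.45), np.float64(0.0452)), (np.float64(0.47), np.float64(0.0484)), (np.float64(0.49), np.float64(-0.1362)), (np.float64(0.51), np.float64(-0.1164)), (np.float64(0.53), np.float64(-0.1165)), (np.float64(0.55), np.float64(-0.1192))]
[ 0.4842 -0.165   0.2199] [ 0.1 -3.2  1.1] 13.2
```

Emit:
arm_command([
  [0,4,1.5],
  [-0.1,4,1.5],
  [0,4,1.5],
  [-0.1,4,1.5],
  [0,4,1.5],
  [0,4,1],
  [-0.1,4,0.5],
  [0,4,0],
], spin=[0,0,0,0,0,0,0,0])

```text
time: 14.0
tool_pos: [0.4834, -0.1331, 0.2278]
tool_rot: [-3.14, -0.001, 1.582]
contact_force: [-0.1, -2.9, -2.3]
opening: 0.0916
grip_force: 1.4
```

```bash
python3 -c "
from h import *
edges('s8')"
```

```text
-0.13 0.4095 0.5581 0.0836 227
-0.11 0.4094 0.5585 0.089 119
-0.09 0.5155 0.5282 0.0974 5
-0.07 0.5113 0.5419 0.0961 14
0.03 0.4074 0.4524 0.0884 6
0.05 0.4069 0.4601 0.0848 10
0.07 0.4091 0.4611 0.0869 14
lead y [(np.float64(0.41), np.float64(0.077)), (np.float64(0.43), np.float64(0.0787)), (np.float64(0.45), np.float64(0.0755)), (np.float64(0.47), np.float64(0.0695)), (np.float64(0.49), np.float64(-0.1164)), (np.float64(0.51), np.float64(-0.0765)), (np.float64(0.53), np.float64(-0.07)), (np.float64(0.55), np.float64(-0.0721))]
[ 0.4834 -0.1326  0.2279] [ 0.2 -0.7 -0.9] 14.05
```

Emit:
arm_command([
  [0,4,0],
  [0,4,-0.4],
  [-0.1,4,-0.4],
  [0,4,-0.4],
  [-0.1,4,-0.4],
  [0,4,-0.4],
  [-0.1,4,-0.4],
  [0,4,-0.4],
  [-0.1,4,-0.4],
  [0,4,-0.5],
  [-0.1,4,-0.5],
  [0,4,-0.5],
  [-0.1,4,-0.5],
  [0,4,-0.5],
  [-0.1,4,-0.5],
  [0,4,-0.5],
  [0,2,-0.5],
], spin=[0,0,0,0,0,0,0,0,0,0,0,0,0,0,0,0,0])

```text
time: 15.75
tool_pos: [0.4833, -0.0676, 0.2216]
tool_rot: [3.14, 0.001, 1.583]
contact_force: [-0.4, -5.9, 4.4]
opening: 0.092
grip_force: 2.9
```

```bash
python3 -c "
from h import *
edges('s9')"
```

```text
-0.07 0.4151 0.4841 0.0849 6
-0.05 0.4091 0.5588 0.0833 265
-0.01 0.5121 0.5396 0.0928 18
0.09 0.4069 0.5546 0.0876 12
0.11 0.4066 0.4576 0.0858 12
0.13 0.4091 0.4375 0.0863 9
lead y [(np.float64(0.41), np.float64(0.1333)), (np.float64(0.43), np.float64(0.1347)), (np.float64(0.45), np.float64(0.1181)), (np.float64(0.47), np.float64(-0.051)), (np.float64(0.49), np.float64(-0.0515)), (np.float64(0.51), np.float64(-0.0071)), (np.float64(0.53), np.float64(-0.0042)), (np.float64(0.55), np.float64(0.0892))]
[ 0.4833 -0.0674  0.2215] [ 0.6 -5.2  2.6] 15.8
```

Emit:
arm_command([
  [0,3,0],
  [0,3,0],
  [0,3,0],
  [0,2,0],
  [0,1,0],
  [0,1,0],
  [0,1,0],
], spin=[0,0,0,0,0,0,0])

```text
time: 16.5
tool_pos: [0.4833, -0.0543, 0.2211]
tool_rot: [3.141, 0.002, 1.583]
contact_force: [0.3, -11.5, -0.9]
opening: 0.0919
grip_force: 5.5
```

Emit:
arm_command([
  [0,0.5,0],
  [0,0.5,0],
  [0,0,0],
], spin=[0,0,0])

```text
time: 16.8
tool_pos: [0.4833, -0.0536, 0.221]
tool_rot: [3.141, 0.002, 1.583]
contact_force: [-0.3, -11.8, -1.7]
opening: 0.0918
grip_force: 5.8
```

```bash
python3 -c "
from h import *
edges('s10')"
```

```text
-0.05 0.4093 0.5575 0.083 223
-0.03 0.412 0.5275 0.0844 35
-0.01 0.5216 0.5391 0.0939 5
0.01 0.5113 0.5388 0.0918 18
0.11 0.4074 0.5548 0.0861 6
0.13 0.4063 0.4077 0.0844 5
0.15 0.4101 0.4616 0.0861 7
lead y [(np.float64(0.41), np.float64(0.1481)), (np.float64(0.43), np.float64(0.1436)), (np.float64(0.45), np.float64(0.1464)), (np.float64(0.47), np.float64(0.1512)), (np.float64(0.49), np.float64(-0.0387)), (np.float64(0.51), np.float64(0.0125)), (np.float64(0.53), np.float64(0.0101)), (np.float64(0.55), np.float64(0.1032))]
[ 0.4833 -0.0537  0.2211] [  0.1 -11.6  -1.7] 16.85
```

Emit:
arm_command([
  [0,0.5,0],
  [0,0.5,-0.3],
  [0,0.5,-0.3],
  [0,0.5,-0.3],
  [0,0,0],
], spin=[0,0,0,0,0])

```text
time: 17.35
tool_pos: [0.4834, -0.0525, 0.2209]
tool_rot: [3.14, 0.004, 1.584]
contact_force: [-1.9, -17.9, 5.8]
opening: 0.0915
grip_force: 8.8
```

Emit:
arm_command([
  [0,0.5,0],
  [0,0.5,0],
  [0,0,0],
], spin=[0,0,0])

```text
time: 17.65
tool_pos: [0.4834, -0.0515, 0.2204]
tool_rot: [3.14, 0.004, 1.584]
contact_force: [-1.3, -18.6, -1.4]
opening: 0.0914
grip_force: 9.1
```

```bash
python3 - <<'E'
from h import *
edges('s11'); c=np.load('pics/s11.npz')
cv2.imwrite('pics/s11c.png',cv2.resize(c['img'][130:310,200:400,::-1],None,fx=3,fy=3,interpolation=cv2.INTER_CUBIC))
E
```

```text
-0.05 0.4095 0.5569 0.0825 134
-0.03 0.4095 0.5584 0.0831 115
-0.01 0.4812 0.5305 0.0927 6
0.01 0.5133 0.54 0.0917 20
0.09 0.4359 0.5525 0.0877 4
0.11 0.4065 0.4508 0.0852 4
0.13 0.4067 0.4084 0.0846 5
0.15 0.4097 0.4609 0.0861 10
lead y [(np.float64(0.41), np.float64(0.1484)), (np.float64(0.43), np.float64(0.1474)), (np.float64(0.45), np.float64(0.1486)), (np.float64(0.47), np.float64(0.1475)), (np.float64(0.49), np.float64(-0.0099)), (np.float64(0.51), np.float64(0.0126)), (np.float64(0.53), np.float64(0.0133)), (np.float64(0.55), np.float64(0.0954))]
[ 0.4834 -0.0516  0.2204] [ -0.6 -17.8  -0.5] 17.7
```

View pics/s11c.png

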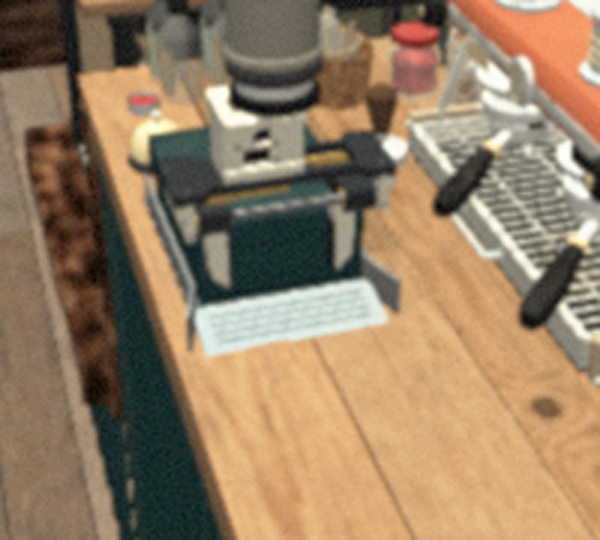

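The box is nearly home. Its tail foot runs from (200,300) to (362,278), still at the lip, so I'll keep easing it in.

Emit:
arm_command([
  [0,0.5,0],
  [0,0.5,0],
  [0,0,0],
], spin=[0,0,0])

```text
time: 18.0
tool_pos: [0.4834, -0.0508, 0.2204]
tool_rot: [3.14, 0.005, 1.584]
contact_force: [-1.3, -20.5, 0.1]
opening: 0.0918
grip_force: 9.9
```

Emit:
arm_command([
  [0,0.5,0],
  [0,0.4,0],
  [0,0,0],
], spin=[0,0,0])

```text
time: 18.3
tool_pos: [0.4835, -0.0503, 0.2204]
tool_rot: [3.14, 0.005, 1.584]
contact_force: [-1.5, -22.7, 0.2]
opening: 0.0916
grip_force: 11.4
```

Emit:
arm_command([
  [0,0,-1],
  [0,0,-1],
  [0,0,-1],
  [0,0,0],
], spin=[0,0,0,0])

```text
time: 18.7
tool_pos: [0.4835, -0.0506, 0.2174]
tool_rot: [3.14, 0.006, 1.585]
contact_force: [-1.9, -25.3, 0.5]
opening: 0.0916
grip_force: 12.5
```

```bash
python3 - <<'E'
from h import *
c=shot('side','s12'); o=np.load('pics/s11.npz')
for n,k in(('s11',o),('s12',c)):
    p,ok=cloud(k); g=k['img'].astype(int)
    m=ok&(p[...,2]>.03)&(p[...,2]<.11)&(g[...,0]<60)&(g[...,1]>g[...,0]+8)&(p[...,0]>.45)&(p[...,0]<.51)&(p[...,1]<-.02)&(p[...,1]>-.08)
    q=p[m]; print(n,len(q),[(z,q[abs(q[:,2]-z)<.004][:,1].mean().round(4)) for z in(.02,.035,.045,.055,.065,.075,.085) if (abs(q[:,2]-z)<.004).any()])
cv2.imwrite('pics/s12c.png',np.vstack([cv2.resize(i[195:240,245:345,::-1],None,fx=6.4,fy=6.4,interpolation=cv2.INTER_CUBIC) for i in(o['img'],c['img'])]))
print(observe()['contact_force'])
E
```

```text
s11 459 [(0.035, np.float64(-0.0389)), (0.045, np.float64(-0.0386)), (0.055, np.float64(-0.0381)), (0.065, np.float64(-0.0407)), (0.075, np.float64(-0.0406)), (0.085, np.float64(-0.0403))]
s12 425 [(0.035, np.float64(-0.0379)), (0.045, np.float64(-0.0377)), (0.055, np.float64(-0.0378)), (0.065, np.float64(-0.04)), (0.075, np.float64(-0.0402)), (0.085, np.float64(-0.04))]
[ -1.55301122 -24.29489533  -0.09290712]
```

View pics/s12c.png

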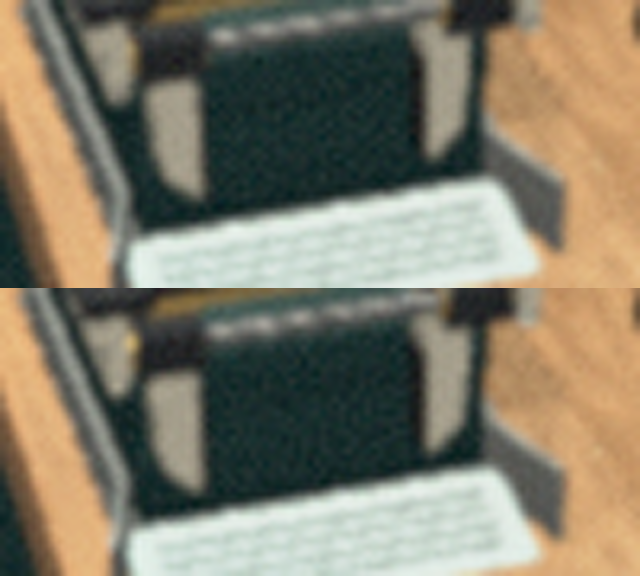

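```bash
cat >> h.py <<'E'
def step(c):
    p,ok=cloud(c); g=c['img'].astype(int)
    m=ok&(p[...,2]>.012)&(p[...,2]<.1)&(g[...,0]<60)&(g[...,1]>g[...,0]+8)&(p[...,0]>.46)&(p[...,0]<.51)&(p[...,1]<-.02)&(p[...,1]>-.08)
    q=p[m]; z0=q[:,2].min()
    for z in np.arange(.012,.1,.003):
        k=q[(q[:,2]>=z)&(q[:,2]<z+.003)]
        if len(k): print(round(z*1e3+1.5,1),(1e3*k[:,1].mean()).round(1),len(k),end=' | ')
    print()
E
python3 - <<'E'
from h import *
for n in('s10','s11','side12'if 0 else 's12'): step(np.load(f'pics/{n}.npz'))
E
```

```text
16.5 -39.9 7 | 19.5 -42.2 16 | 22.5 -40.8 23 | 25.5 -40.4 18 | 28.5 -40.2 19 | 31.5 -40.8 20 | 34.5 -40.3 18 | 37.5 -40.2 16 | 40.5 -40.2 20 | 43.5 -40.3 12 | 46.5 -40.7 16 | 49.5 -40.2 21 | 52.5 -40.2 18 | 55.5 -40.5 18 | 58.5 -40.2 18 | 61.5 -41.4 8 | 64.5 -43.6 15 | 67.5 -42.9 19 | 70.5 -42.4 21 | 73.5 -43.0 16 | 76.5 -42.4 21 | 79.5 -42.5 16 | 82.5 -42.3 22 | 85.5 -41.1 17 | 88.5 -42.0 17 | 91.5 -41.2 20 | 94.5 -42.2 11 | 
13.5 -37.4 2 | 16.5 -38.7 11 | 19.5 -40.2 17 | 22.5 -39.5 16 | 25.5 -39.3 18 | 28.5 -40.0 17 | 31.5 -39.0 18 | 34.5 -39.5 18 | 37.5 -38.3 20 | 40.5 -38.9 19 | 43.5 -38.7 17 | 46.5 -38.2 19 | 49.5 -38.1 14 | 52.5 -38.2 20 | 55.5 -38.0 19 | 58.5 -37.8 14 | 61.5 -39.6 12 | 64.5 -39.5 15 | 67.5 -41.5 15 | 70.5 -41.4 24 | 73.5 -40.8 18 | 76.5 -39.5 19 | 79.5 -40.9 16 | 82.5 -40.2 20 | 85.5 -40.2 17 | 88.5 -40.0 21 | 91.5 -39.9 18 | 94.5 -40.9 7 | 
13.5 -35.7 4 | 16.5 -38.2 14 | 19.5 -38.2 16 | 22.5 -38.5 18 | 25.5 -37.6 19 | 28.5 -38.0 17 | 31.5 -37.5 21 | 34.5 -37.3 9 | 37.5 -38.6 21 | 40.5 -37.2 19 | 43.5 -37.8 16 | 46.5 -36.9 20 | 49.5 -37.1 18 | 52.5 -37.6 15 | 55.5 -37.7 17 | 58.5 -38.2 4 | 61.5 -40.0 21 | 64.5 -40.0 19 | 67.5 -39.7 14 | 70.5 -40.0 22 | 73.5 -40.4 13 | 76.5 -40.2 23 | 79.5 -39.4 15 | 82.5 -39.9 20 | 85.5 -40.1 18 | 88.5 -39.7 22 | 91.5 -40.6 6 |
```

Emit:
arm_command([
  [0,-0.3,-1],
  [0,-0.3,-1],
  [0,-0.3,-1],
  [0,0,0],
], spin=[0,0,0,0])

```text
time: 19.15
tool_pos: [0.4835, -0.0513, 0.2144]
tool_rot: [3.14, 0.005, 1.585]
contact_force: [-2.4, -24.3, 1.0]
opening: 0.0918
grip_force: 11.9
```

```bash
python3 - <<'E'
from h import *
step(shot('side','s13')); print(observe()['contact_force'],observe()['tool_pos'])
E
```

```text
13.5 -36.6 1 | 16.5 -38.1 20 | 19.5 -37.6 17 | 22.5 -37.7 17 | 25.5 -38.1 13 | 28.5 -38.0 22 | 31.5 -38.0 15 | 34.5 -37.5 21 | 37.5 -38.0 15 | 40.5 -37.7 16 | 43.5 -37.4 16 | 46.5 -38.3 18 | 49.5 -37.2 16 | 52.5 -38.7 20 | 55.5 -39.8 9 | 58.5 -41.1 14 | 61.5 -41.0 15 | 64.5 -41.2 19 | 67.5 -40.5 23 | 70.5 -41.2 15 | 73.5 -41.3 18 | 76.5 -40.6 22 | 79.5 -40.7 18 | 82.5 -40.7 17 | 85.5 -39.6 22 | 88.5 -40.9 9 | 
[ -1.97250807 -22.85510655   1.61257401] [ 0.48347482 -0.0512723   0.21445644]
```

Emit:
arm_command([
  [0,-0.2,-1],
  [0,-0.2,-1],
  [0,-0.1,-1],
  [0,0,0],
], spin=[0,0,0,0])

```text
time: 19.6
tool_pos: [0.4836, -0.0518, 0.2124]
tool_rot: [3.139, 0.005, 1.585]
contact_force: [-3.9, -23.1, 10.3]
opening: 0.0916
grip_force: 11.7
```

```bash
python3 - <<'E'
from h import *
step(shot('side','s14')); print(observe()['contact_force'],observe()['tool_pos'])
E
```

```text
13.5 -36.9 5 | 16.5 -38.1 15 | 19.5 -38.3 18 | 22.5 -38.0 19 | 25.5 -37.5 16 | 28.5 -38.0 16 | 31.5 -38.1 19 | 34.5 -38.5 20 | 37.5 -37.3 17 | 40.5 -38.3 15 | 43.5 -37.6 19 | 46.5 -38.4 20 | 49.5 -37.4 16 | 52.5 -38.9 9 | 55.5 -40.7 14 | 58.5 -41.9 13 | 61.5 -41.3 22 | 64.5 -41.4 18 | 67.5 -41.1 21 | 70.5 -40.3 12 | 73.5 -41.8 23 | 76.5 -41.0 15 | 79.5 -41.9 22 | 82.5 -41.6 13 | 85.5 -42.1 17 | 88.5 -42.5 1 | 
[ -2.88501331 -23.00961942  10.54312694] [ 0.48358134 -0.05176117  0.21242244]
```

The upward reaction of 10 N means the tail is now on the bay floor. I'll back off level.

Emit:
arm_command([
  [0,-1,0],
  [0,-1,0],
  [0,-1,0],
  [0,-2,0],
  [0,-3,0],
  [0,-5,0],
  [0,-10,0],
  [0,-20,0],
  [0,-30,0],
  [0,-30,0],
  [0,-30,0],
  [0,0,30],
  [0,0,40],
  [0,0,40],
  [0,0,0],
], spin=[0,0,0,0,0,0,0,0,0,0,0,0,0,0,0])

```text
time: 21.15
tool_pos: [0.484, -0.1833, 0.3261]
tool_rot: [3.133, 0.005, 1.582]
contact_force: [0.9, 0.2, -0.4]
opening: 0.0914
grip_force: 0.0
```

```bash
python3 - <<'E'
from h import *
c=shot('side','s15'); step(c); print(box(c,-.1,.3)); print(observe()['contact_force'],observe()['tool_pos'])
cv2.imwrite('pics/s15c.png',cv2.resize(c['img'][130:310,200:400,::-1],None,fx=3,fy=3,interpolation=cv2.INTER_CUBIC))
E
```

```text
13.5 -38.8 1 | 16.5 -38.6 10 | 19.5 -40.1 15 | 22.5 -40.4 20 | 25.5 -39.9 18 | 28.5 -39.7 18 | 31.5 -39.7 19 | 34.5 -39.9 16 | 37.5 -39.5 19 | 40.5 -39.4 18 | 43.5 -40.1 14 | 46.5 -39.9 18 | 49.5 -40.7 13 | 52.5 -40.1 9 | 55.5 -42.6 11 | 58.5 -42.6 12 | 61.5 -43.2 13 | 64.5 -43.9 11 | 67.5 -43.4 17 | 70.5 -42.6 12 | 73.5 -43.6 10 | 76.5 -44.1 11 | 79.5 -43.4 19 | 82.5 -43.3 10 | 85.5 -39.9 17 | 88.5 -42.0 4 | 
{'n': 584, 'c': (0.4820188879966736, 0.049199000000953674), 'wh': (0.1495184600353241, 0.19858746230602264), 'a': 0.8227142691612244, 'z': np.float64(0.08437187448993244), 'slope': array([0.01555389, 0.05186934])}
[-0.35728459  0.6861176  -0.15424185] [ 0.48330994 -0.18288858  0.32343556]
```

View pics/s15c.png

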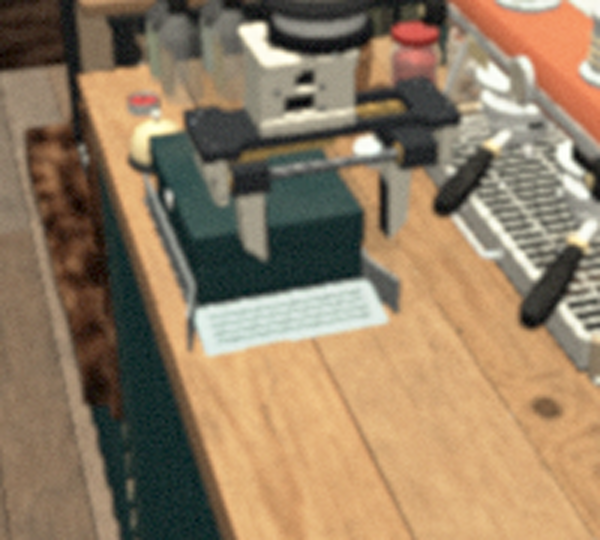

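The picture shows the box lying flat in the dock, its tail down behind the lip (foot from (195,300) to (362,278)), the lid shut and the gripper clear. I'm handing in.

```bash
python3 -c "
from cell import *
print(hand_in())"
```

```text
the job is handed in; nothing more can be done
None
```

The cash box is shut and locked flat in its dock, tail down behind the lip, with the fingers clear of it; I handed it in at about 21 s and no verdict came back. The pushing force I read peaked at about 25.5 N.

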